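# Square up a glass hair-slide blank and present its frosted end up

### The job

Push the glass hair-slide blank that lies on the blue squaring board flat against all three brass stops: its long edge on the pair, one end on the single one, whichever end faces it. Then find its frosted end by the small corner notch, take the blank by its clear part so that the frosted end stays uncovered, and finish while holding it still in the gripper, about 20 cm above the middle of the light pad, face up and sloping at about 30 degrees with the frosted end the higher. Do not disturb the other blank, the vials, the dish or the pliers.

Things in the scene. Friction and masses are not known exactly. Their poses are not given: they have to be found in the camera images.
- green_blank: glass hair-slide blank, flat bar 90 x 28 x 10 mm, 50 to 80 g; origin at the centre of its underside, x along its length to the frosted end, z up. The frosted end, x = 17 to 45 mm, is paler, with a notch 8 x 8 mm in its +x, -y corner; the rest is clear green glass. It or the amber one starts on the board; the one on the grey pad stays there.
- amber_blank: glass hair-slide blank, flat bar 90 x 28 x 10 mm, 50 to 80 g; origin at the centre of its underside, x along its length to the frosted end, z up. The frosted end, x = 17 to 45 mm, is paler, with a notch 8 x 8 mm in its +x, -y corner; the rest is clear amber glass. It or the green one starts on the board; the one on the grey pad stays there.
- board: fixed squaring board, blue felt in a wooden rim, 150 (x) x 220 (y) x 6 mm, with three brass stops 8 mm high; origin at the centre of its underside. The blank on it starts along its y within about 30 degrees, frosted end to +y or -y, 25 to 70 mm short of its place at the stops in x and in y.
- nest (a point): where the centre of the blank's underside lies, on the board's top, when the blank touches all stops with its length along the board's y; axes as the board's; at (25, 30, 6) mm in the board's frame
- pair_stop (a point): middle between the faces of the two brass posts (12 mm in x, 10 mm in y, 8 mm high, 58 mm free between them for a finger) that touch the blank's long edge; on the board's top, 14 mm to +x of the nest; the faces look to the board's -x
- end_stop (a point): middle of the face of the single brass post (12 x 12 mm, 8 mm high) that touches the middle of the blank's end; on the board's top, 45 mm to +y of the nest; the face looks to the board's -y
- wait_pad: fixed grey pad 100 x 130 x 6 mm under the waiting blank; origin at the centre of its underside
- light_pad: fixed flat light pad, white glowing face in a black frame, 110 x 130 x 8 mm; origin at the centre of its underside
- blue_vial: loose glass vial of blue beads with a cork, 29 mm across, 70 mm tall, upright; origin at the centre of its underside; a bystander
- gold_vial: loose glass vial of gold beads with a cork, 29 mm across, 70 mm tall, upright; origin at the centre of its underside; a bystander
- dish: loose blue ceramic dish, 84 mm across, 16 mm high; origin at the centre of its underside; a bystander
- pliers: loose pliers with black grips, about 115 mm long, 13 mm high, lying flat; origin at the pivot's underside, x towards the jaws; a bystander
Not all that is in view belongs to the job. Of the things like the amber_blank, leave any that is pink or purple; of the rest the larger one is meant.

How it is judged:
By the outcome, as a careful person would: the job done as asked, in the order asked, and still so for the second after the job is handed in, while the arm keeps its last pose, push and grip.
It also fails if it takes over 58 s, if anything falls off the work surface, if the arm or the gripper's body presses on something with over 40 N, if the wrist force passes 120 N, or if a joint passes its speed limit or range.

### The arm

A 6-joint arm with a two-finger parallel gripper is mounted at the origin on the work surface. World frame = base frame: x ahead of the robot, y to its left, z up, the work surface at z = 0. Lengths are in m, angles in rad, forces in N, time in s.
With the tool pointing down it reaches from about 0.325 to 0.775 m from the base axis. Payload 5.5 kg.
Tool frame: the origin (TCP) lies between the finger pads; the fingertips stand 8 mm ahead of it and the grasp point (between the pads) lies 11 mm behind it (tcp_to_tips is the distance from the TCP to the fingertips, in m); z points along the fingers, y is the line along which they close (so a half turn about z gives the same grasp; the last joint's range is limited). The gripper opens to 88 mm and grips with 3 to 60 N. Pads are 20 mm wide; open, the fingers measure 115 mm over their backs; the gripper's body (75 mm by 178 mm) begins 61 mm behind the grasp point.
Start: joints at [-1.349, 0.091, 1.231, -0, 1.82, -0.057], TCP at [0.165, -0.577, 0.231] pointing down, gripper open.
Joint ranges: [-2.87, 2.87], [-0.86, 2.18], [0.17, 2.46], [-1.51, 4.65], [0.06, 2.69], [-2.65, 2.65]. Speed limits (rad/s): [2.57, 2.57, 3.01, 3.14, 3.14, 3.14].

### API

Orientations are given as a unit quaternion [w, x, y, z].
In Python, from bench import * gives the robot as it stands. Calls block until the motion is done:
- move_to(position, orientation): joint-space move of the TCP to a pose.
- move_l(position, speed=0.15, orientation=None): straight line of the TCP; orientation=None keeps the orientation; speed is the mean speed in m/s.
- movej(angles): joint-space move.
- gripper_open() and close(): open the fingers fully, or close them until they stop; the grip force is fixed at half the most.
- hold(seconds).
- inverse_kinematics(position, orientation): joint angles nearest the present ones, or None.
- state(): the state.
- get_image(name): name is "scene" or "top" or "wrist"; returns a dict with "frame" (420x560x3 uint8, blue, green, red), "depth" (420x560 float32, m along the optical axis (not along the pixel's ray), 0 where there is no reading), "camera_matrix" (3x3 intrinsics, pixels), "view" (4x4, takes a point from world to camera coordinates). Camera axes: x right, y up, looking along -z (the intrinsics and any distortion apply to the point x, -y, -z); pixel columns grow to the right and rows downward; lengths in m; the calibration is good to about 2 mm. The wrist camera is an equidistant fisheye: a pixel r from the principal point sees the ray r / f radians off the axis. A picture is of the moment at which its call begins.
A pose or a line that the arm cannot do raises IKError and nothing moves.
- job_done(): hands the job in; it is judged then, once.
The state is a dict: "time": time; "joint_pos": joint angles; "dq": joint speeds; "joint_torque": joint torques, N m; "ee_pos": TCP position; "ee_rot": TCP orientation; "ft_force": force on the tool from outside, world axes, zero at the start; "moment": the same for the moment, N m; "finger_gap": finger opening in m; "finger_force": force on a finger pad.
Only numpy, scipy, OpenCV 4.12 (cv2) and the standard library are available. Lean on these libraries where they do the work, as an engineer would, in place of code of your own. Each camera call takes 0.05 s, during which the arm holds its last target. There are 200 camera calls.

## Working session

There is one attempt and no reset: what is moved stays moved. The work goes in short steps, each a Python script; the robot and the scene stay as the last script left them, time stands still between calls to the robot, and variables do not carry over. Pictures are saved under pics/ and viewed, at most 10 in all, crops included, and the job is handed in when it is done.

```bash
mkdir -p pics; ls
python3 - <<'E'
from bench import *
import cv2,numpy as np
for n in("top","scene"):
    im=get_image(n); np.savez(f"pics/{n}0.npz",**im); cv2.imwrite(f"pics/{n}0.png",im["frame"])
    V=im["view"]; print(n,im["camera_matrix"].tolist(),(-V[:3,:3].T@V[:3,3]).round(3),V[:3,:3].round(3).tolist(),[k for k in im])
print(state())
E
```

```text
pics
top [[503.04007118606455, 0.0, 284.6504150300899], [0.0, 503.04007118606455, 202.5864473819154], [0.0, 0.0, 1.0]] [0.446 0.036 0.987] [[-0.0, -1.0, 0.002], [0.994, -0.0, 0.106], [-0.106, 0.002, 0.994]] ['frame', 'depth', 'camera_matrix', 'view']
scene [[491.0257425373768, 0.0, 288.9919446152419], [0.0, 491.0257425373768, 207.0209403915946], [0.0, 0.0, 1.0]] [ 1.07  -0.317  0.757] [[0.568, 0.823, -0.002], [-0.618, 0.427, 0.66], [0.544, -0.374, 0.751]] ['frame', 'depth', 'camera_matrix', 'view']
{'time': 0.1, 'joint_pos': array([-1.34867527e+00,  9.18122445e-02,  1.23175673e+00,  1.90985674e-05,
        1.81978674e+00, -5.66883916e-02]), 'dq': array([-0.0019694 , -0.00194287, -0.00490308,  0.0001911 ,  0.00227066,
       -0.00096415]), 'joint_torque': array([ 1.31207082e-03, -4.47857487e+01, -4.07569206e+01,  6.99278153e-02,
        2.84467265e-02, -1.21575999e-04]), 'ee_pos': array([ 0.16508397, -0.57658861,  0.2296077 ]), 'ee_rot': array([-8.79281501e-04,  9.90298176e-01,  1.38955908e-01, -6.36086435e-05]), 'ft_force': array([-0.83483529, -0.22676543,  0.31852542]), 'moment': array([0.00979307, 0.01237199, 0.01590471]), 'finger_force': 0.0, 'finger_gap': 0.08754575300424065}
```

View pics/top0.png

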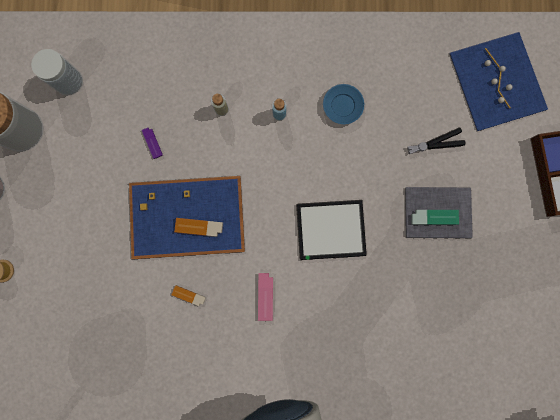

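View pics/scene0.png

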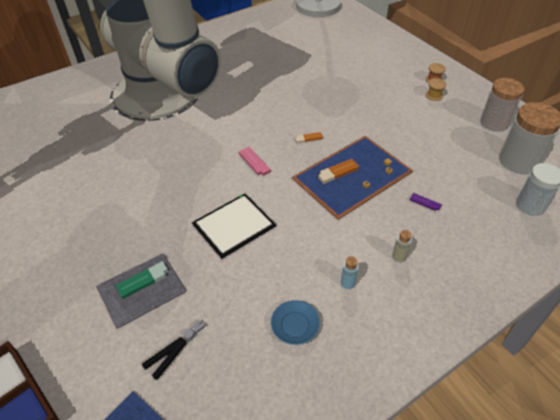

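The top view shows these things that could be taken for the target:
- Amber bar on the blue board at (198,227), frosted end to the right (world -y). This is the target.
- Small orange bar at (188,296), a decoy off the board.
- Pink bar at (265,297), purple bar at (152,143) and green blank on the grey pad at (436,217). All three are left alone.

The stops are at (152,196), (186,194) and (143,207), and the light pad is at (332,230). The scene view agrees with this.

```bash
cat > h.py <<'E'
import cv2,numpy as np
def ray(im,px,z):
    K=im["camera_matrix"];V=im["view"];R=V[:3,:3];c=-R.T@V[:3,3]
    d=R.T@np.array([(px[0]-K[0,2])/K[0,0],-(px[1]-K[1,2])/K[1,1],-1.])
    return c+d*(z-c[2])/d[2]
def blobs(im,lo,hi,amin,roi=None):
    hsv=cv2.cvtColor(im["frame"],cv2.COLOR_BGR2HSV); m=cv2.inRange(hsv,np.array(lo),np.array(hi))
    if roi: k=np.zeros_like(m); k[roi[1]:roi[3],roi[0]:roi[2]]=255; m&=k
    cs,_=cv2.findContours(m,cv2.RETR_EXTERNAL,cv2.CHAIN_APPROX_NONE)
    return sorted([c for c in cs if cv2.contourArea(c)>amin],key=cv2.contourArea,reverse=True)
E
python3 - <<'E'
from h import *
im=dict(np.load("pics/top0.npz"))
f=im["frame"]; hsv=cv2.cvtColor(f,cv2.COLOR_BGR2HSV)
for p in[(198,227),(215,229),(152,196),(143,207),(186,194),(180,240),(131,220),(332,230),(300,230)]: print(p,hsv[p[1],p[0]],im["depth"][p[1],p[0]])
def rep(name,cs,z):
    for c in cs:
        pts=np.array([ray(im,p,z)[:2] for p in c[:,0]],np.float32)
        r=cv2.minAreaRect(pts); print(name,np.round(r[0],4),np.round(r[1],4),round(r[2],2),c[:,0].mean(0).round())
rep("felt",blobs(im,(100,80,30),(125,255,255),3000,(100,150,270,280)),.006)
rep("amber",blobs(im,(8,150,90),(18,255,255),100,(120,170,250,310)),.016)
rep("gold",blobs(im,(17,90,60),(35,255,255),6,(130,180,200,215)),.014)
rep("white",blobs(im,(0,0,190),(180,60,255),1000,(280,180,380,270)),.008)
rep("frame",blobs(im,(0,0,0),(180,255,50),1000,(280,180,380,270)),.008)
a=f[165:310,115:260]
cv2.imwrite("pics/crop.png",cv2.resize(a,None,fx=4,fy=4,interpolation=cv2.INTER_CUBIC))
E
```

```text
(198, 227) [ 16 172 145] 0.96946937
(215, 229) [ 18  47 163] 0.9688574
(152, 196) [19 28 72] 0.9783955
(143, 207) [ 20 169 145] 0.97390664
(186, 194) [115  45  63] 0.97797227
(180, 240) [112 132  91] 0.9793512
(131, 220) [ 13 172 104] 0.9822887
(332, 230) [ 26  12 169] 0.9814328
(300, 230) [80 27 28] 0.97790337
felt [0.523  0.2271] [0.137  0.2071] 3.73 [186. 217.]
amber [0.5219 0.2249] [0.1467 0.2163] 3.74 [186. 217.]
amber [0.3748 0.2271] [0.0419 0.0194] 68.61 [183. 294.]
gold [0.5422 0.3091] [0.0119 0.0098] 89.99 [143. 206.]
gold [0.5628 0.2932] [0.0119 0.0097] 1.55 [152. 196.]
gold [0.5676 0.2252] [0.01   0.0097] 1.13 [186. 194.]
```

View pics/crop.png

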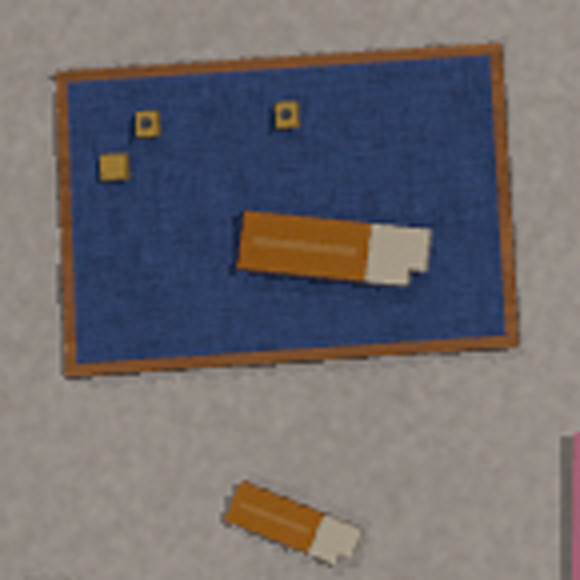

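The crop shows the amber blank at crop (334,250), with its notch at (418,278) on the right (-y) end. The small orange bar at (290,525) lies off the board. Board pose from the rim and nest pose from the stops agree within 1 mm. Next I measure the blank in the board frame, plus the light pad.

```bash
cat >> h.py <<'E'
TH=np.radians(3.85); RB=np.array([[np.cos(TH),-np.sin(TH)],[np.sin(TH),np.cos(TH)]]); NEST=np.array([.5453,.2580])
def inb(p): return (RB.T@(np.asarray(p)[:2]-NEST))*1000   # nest frame, mm
def tow(mm): return NEST+RB@(np.asarray(mm)/1000)
def blank(im):
    hsv=cv2.cvtColor(im["frame"],cv2.COLOR_BGR2HSV)
    m=(cv2.inRange(hsv,(8,120,70),(25,255,255))|cv2.inRange(hsv,(0,0,130),(35,119,255)))
    k=np.zeros_like(m); q=[[-94,-133],[44,-133],[44,73],[-94,73]]
    V=im["view"];K=im["camera_matrix"];pl=[]
    for a in q:
        c=V[:3,:3]@np.r_[tow(a),.006]+V[:3,3]; pl.append([K[0,0]*c[0]/-c[2]+K[0,2],K[1,1]*-c[1]/-c[2]+K[1,2]])
    cv2.fillPoly(k,[np.int32(np.round(pl))],255); m&=k
    cs,_=cv2.findContours(m,cv2.RETR_EXTERNAL,cv2.CHAIN_APPROX_NONE); c=max(cs,key=cv2.contourArea)
    r=cv2.minAreaRect(np.array([inb(ray(im,p,.016)) for p in c[:,0]],np.float32))
    (w,h),a=r[1],r[2]
    if w>h: a-=90
    while a>90:a-=180
    return np.array(r[0]),(round(w,1),round(h,1)),a   # a: tilt of length from board y, deg
def pose(xy_mm,z,yaw,u=0.):  # tool down, closing axis at yaw(rad, world)
    from scipy.spatial.transform import Rotation as R
    y=np.array([np.cos(yaw),np.sin(yaw),0]); zz=np.array([0,0,-1.])
    q=R.from_matrix(np.c_[np.cross(y,zz),y,zz]).as_quat()
    return np.r_[tow(xy_mm),z],np.r_[q[3],q[:3]]
E
python3 - <<'E'
from h import *
from bench import *
im=dict(np.load("pics/top0.npz"))
b=blank(im);print(b)
d=im["depth"]; V=im["view"]
g=cv2.cvtColor(im["frame"],cv2.COLOR_BGR2GRAY); m=cv2.inRange(g,0,55); k=np.zeros_like(m);k[190:270,285:380]=255
c=max(cv2.findContours(m&k,0,1)[0],key=cv2.contourArea)
print("pad",cv2.minAreaRect(np.array([ray(im,p,.008)[:2] for p in c[:,0]],np.float32)))
for y in (np.radians(b[2])+TH, np.radians(b[2])+TH+np.pi):
    for z in(.1,.018): print(inverse_kinematics(*[v.tolist() for v in pose(b[0],z,y)]))
print(state()["time"])
E
```

```text
(array([-46.66569519, -53.6489563 ]), (90.2, 28.2), -9.575325012207031)
pad ((0.49784961342811584, -0.055718861520290375), (0.10930813103914261, 0.1291782110929489), 3.5172674655914307)
[ 3.18329969e-01 -5.33366321e-02  1.60808682e+00 -4.44089210e-16
  1.58684247e+00  4.18255741e-01]
[ 3.18329969e-01 -1.31142338e-03  1.70575464e+00 -4.44089210e-16
  1.43714944e+00  4.18255741e-01]
None
None
0.1
```

```bash
cat >> h.py <<'E'
def push(start,d,maxmm,lim=6.,step=1.):
    from bench import move_l,state
    f0=state()["ft_force"]; dw=np.r_[RB@np.array(d,float),0]; p=state()["ee_pos"].copy(); s=0;f=0
    while s<maxmm:
        s+=step; move_l((p+dw*s/1000).tolist(),speed=.03); f=-(state()["ft_force"]-f0)@dw
        if f>lim: break
    print("push",d,"end",inb(state()["ee_pos"]).round(1),"f",round(f,1),"t",round(state()["time"],1))
E
python3 - <<'E'
from h import *
from bench import *
c,_,a=blank(dict(np.load("pics/top0.npz"))); y0=np.radians(a)+TH
L=lambda p:[v.tolist() for v in p]
move_to(*L(pose(c,.08,y0)))
move_l(L(pose(c,.017,y0))[0],speed=.1)
close(); print(state()["finger_gap"],state()["finger_force"],state()["ft_force"])
p,q=L(pose([-6,-6],.017,TH)); move_l(p,speed=.08,orientation=q)
gripper_open()
move_l(L(pose([-6,-6],.07,TH))[0],speed=.15)
s=state();print(s["ee_pos"],s["time"],s["finger_gap"])
im=get_image("wrist"); cv2.imwrite("pics/w1.png",im["frame"]); np.savez("pics/w1.npz",**im)
E
```

```text
0.027888822360382537 29.99995619058609 [ 0.03073541 -0.56651216 -0.32046556]
[0.53983273 0.2516537  0.06999503] 7.325 0.08772531107033844
```

View pics/w1.png

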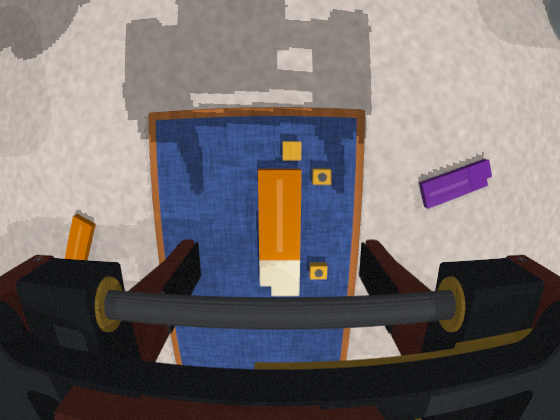

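The wrist view shows the amber blank (258–301, 170–295) square to the board. It is a few mm short of the pair at (320,177) and (318,271) and of the end stop at (291,150). Now I push with the fingers closed.

Run:
```python
from h import *
from bench import *
L=lambda p:[v.tolist() for v in p]
at=lambda x,y,z,v=.2: move_l(L(pose([x,y],z,TH))[0],speed=v)
close()
at(-42,-6,.07); at(-42,-6,.016,.12); push(None,(1,0),25)
at(-45,-6,.016); at(-45,-6,.04); at(3,-74,.04); at(3,-74,.016,.12); push(None,(0,1),28)
at(3,-74,.016); at(3,-74,.04); at(-42,0,.04); at(-42,0,.016,.12); push(None,(1,0),20)
at(-45,0,.016); at(-45,0,.07); at(-45,-30,.16,.25)
print(state()["time"])
im=get_image("top"); print(blank(im)); f=im["frame"][165:270,115:260]
wi=get_image("wrist")["frame"]
cv2.imwrite("pics/t2.png",np.hstack([cv2.resize(f,(400,290),interpolation=cv2.INTER_CUBIC),cv2.resize(wi,(387,290))]))
```

```text
push (1, 0) end [-21.3  -6.1] f 8.9 t 15.2
push (0, 1) end [  2.1 -57.8] f 7.0 t 20.9
push (1, 0) end [-21.7  -1.2] f 0.7 t 27.3
28.525
(array([-77.15311432,  15.05806732]), (44.5, 29.4), -71.90268135070801)
```

View pics/t2.png

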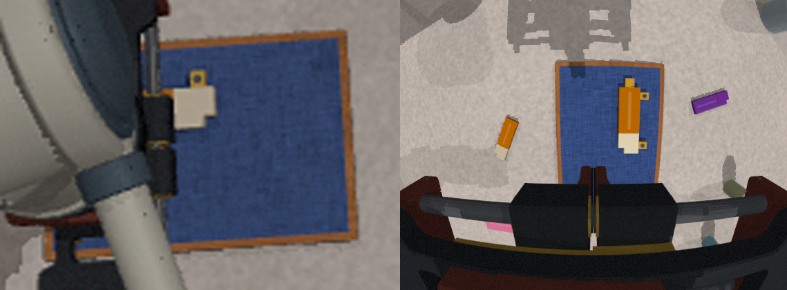

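Run:
```python
from h import *
from bench import *
L=lambda p:[v.tolist() for v in p]
at=lambda x,y,z,v=.2: move_l(L(pose([x,y],z,TH))[0],speed=v)
at(-36,-8,.06,.25); at(-36,-8,.016,.15); push(None,(1,0),22,lim=6)
at(-38,-8,.016); at(-22,-30,.075)
print(state()["time"])
w=get_image("wrist"); np.savez("pics/w3.npz",**w)
cv2.imwrite("pics/w3.png",cv2.resize(w["frame"][90:310,180:400],None,fx=2.7,fy=2.7,interpolation=cv2.INTER_CUBIC))
```

```text
push (1, 0) end [-21.2  -7.9] f 7.6 t 33.6
34.35
```

View pics/w3.png

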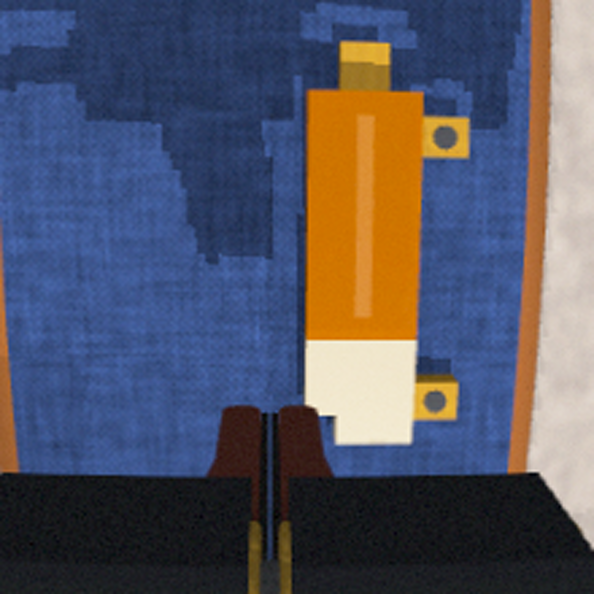

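The view shows the long edge on both posts (445,137) and (435,400). The clear end meets the end stop at (365,90), with no felt visible at any contact. The frosted, notched end is at (360,390), so it faces -y. Now I grasp by the clear part, lift and present it.

```bash
cat > fin.py <<'E'
from h import *
from bench import *
from scipy.spatial.transform import Rotation as R
L=lambda p:[v.tolist() for v in p]
at=lambda x,y,z,v=.2: move_l(L(pose([x,y],z,TH))[0],speed=v)
at(0,8,.075); gripper_open(); at(0,8,.0165,.12); close()
print(state()["finger_gap"],state()["finger_force"])
at(0,8,.2,.12)
best=None; q0=state()["joint_pos"]; C=np.array([.498,-.056,.211])
for h in np.radians(np.arange(-180,180,15)):
    u=np.array([np.cos(h),np.sin(h),0]); k=np.array([0,0,1.]); s,c=.5,np.sqrt(.75)
    x=-(c*u+s*k); z=s*u-c*k; q=R.from_matrix(np.c_[x,np.cross(z,x),z]).as_quat()
    T=C+.009*x-.0055*z; o=np.r_[q[3],q[:3]]
    j=inverse_kinematics(T.tolist(),o.tolist())
    if j is not None:
        d=np.abs(np.array(j)-q0).max()
        if best is None or d<best[0]: best=(d,np.degrees(h),T,o)
print(best)
move_to(best[2].tolist(),best[3].tolist()); hold(.5)
s=state(); print(s["ee_pos"]-best[2],s["finger_gap"],s["time"],np.abs(s["dq"]).max())
for n in("top","scene"):
    im=get_image(n); np.savez(f"pics/{n}F.npz",**im)
    px=(im["view"][:3,:3]@C+im["view"][:3,3]); K=im["camera_matrix"]
    cx,cy=int(K[0,2]-K[0,0]*px[0]/px[2]),int(K[1,2]+K[1,1]*px[1]/px[2])
    cv2.imwrite(f"pics/{n}F.png",cv2.resize(im["frame"][max(cy-90,0):cy+90,max(cx-100,0):cx+100],None,fx=3,fy=3,interpolation=cv2.INTER_CUBIC)); print(n,cx,cy)
E
python3 fin.py
```

```text
0.027673683956230245 29.99423772096634
(np.float64(0.3906245867190882), np.float64(-135.0), array([ 0.5054559 , -0.0485441 ,  0.21126314]), array([ 0.09904576,  0.8923991 ,  0.36964381, -0.23911762]))
[1.02250026e-05 1.72408451e-04 3.00210314e-06] 0.027788437912697042 41.1 0.003059424927676161
top 343 222
scene 223 144
```

View pics/sceneF.png

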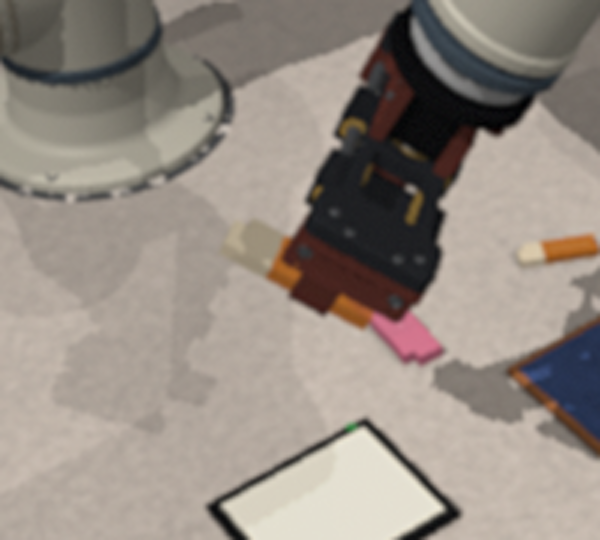

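View pics/topF.png

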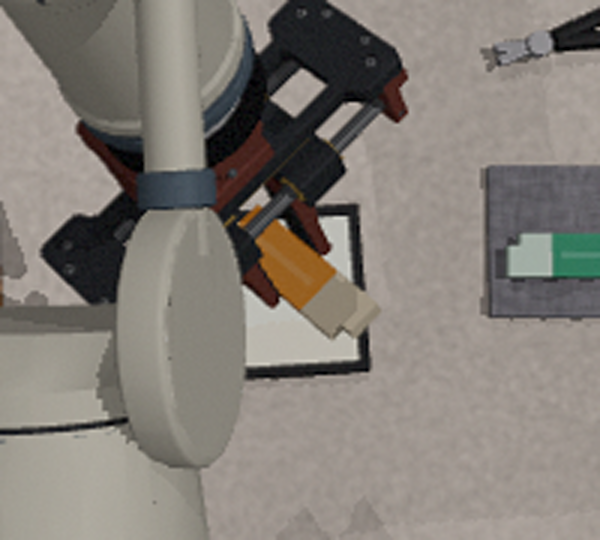

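The views show the blank over the pad, held by its amber part at top crop (300,255). The frosted, notched end is free at (340,305) and is the higher end. One depth check of the slope, then I hand it in.

Run:
```python
from h import *
im=dict(np.load("pics/topF.npz")); K=im["camera_matrix"];V=im["view"];R=V[:3,:3]
hsv=cv2.cvtColor(im["frame"],cv2.COLOR_BGR2HSV); P=[]
for v in range(190,260):
    for u in range(310,380):
        d=im["depth"][v,u]
        if d<=0: continue
        p=R.T@(np.array([(u-K[0,2])/K[0,0]*d,-(v-K[1,2])/K[1,1]*d,-d])-V[:3,3])
        h=hsv[v,u]
        if .17<p[2]<.27 and (8<h[0]<25) and (h[1]>140 and h[2]>110 or h[1]<90 and h[2]>120): P.append(p)
P=np.array(P); c=np.median(P,0); A=np.c_[P[:,:2]-c[:2],np.ones(len(P))]
for _ in range(5):
    g=np.linalg.lstsq(A,P[:,2],rcond=None)[0]; k=abs(A@g-P[:,2])<.004; P,A=P[k],A[k]
print(len(P),"slope",np.degrees(np.arctan(np.hypot(*g[:2]))),"uphill",np.degrees(np.arctan2(g[1],g[0])),P.min(0),P.max(0))
```

```text
729 slope 29.414063369653608 uphill -135.4862585518677 [ 0.46563396 -0.09001689  0.19290888] [ 0.53326081 -0.02630376  0.23935089]
```

```bash
python3 -c "
from bench import *
print(state()['finger_gap'],job_done())"
```

```text
the job is handed in; nothing more can be done
0.02755013694160395 None
```

The job is handed in: I squared the amber blank against all three stops, gripped it by its clear part, and am holding it still about 20 cm above the light pad's middle, face up and sloping about 29°, frosted end higher.

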